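# Set the irises of a stereo camera pair to the same stop

### The arm

A 6-joint arm with a two-finger parallel gripper is mounted at the origin on the work surface. World frame = base frame: x ahead of the robot, y to its left, z up, the work surface at z = 0. Lengths are in m, angles in rad, forces in N, time in s.
With the tool pointing down it reaches from about 0.25 to 0.725 m from the base axis. Payload 9.7 kg.
Tool frame: the origin (TCP) lies midway between the tips of the shut fingers; the grasp point (between the pads) lies 19 mm behind it (grip_point_offset is the distance from the TCP to the grasp point, in m); x points along the fingers, z is the direction in which the jaws open and shut, and the axes are right-handed (so a half turn about x gives the same grasp; the last joint's range is limited). The gripper opens to 85 mm and grips with 20 to 120 N. Pads are 22 mm wide; open, the fingers measure 114 mm over their backs; the gripper's body (76 mm by 85 mm) begins 54 mm behind the grasp point. The pads swing forward as they close: fully open they stand 13 mm farther back than shut.
Start: joints at [1.336, 0.087, 0.176, 1.66, 0, 1.571], TCP at [0.128, 0.535, 0.231] pointing down, gripper open.
Joint ranges: [-3.13, 3.13], [-0.85, 1.81], [-1.15, 1.24], [-2.2, 2.28], [-1.44, 1.52], [-3.14, 3.14]. Speed limits (rad/s): [2.22, 2.22, 2.57, 3.14, 3.14, 3.14].

### API

Orientations are given as a unit quaternion [x, y, z, w].
In Python, from cell import * gives the robot as it stands. The module is installed in compiled form; this text tells all that it offers.
- The arm moves only by the shell command python3 -m pendant 'ROWS'. ROWS is text: rows parted by semicolons, each of 7 numbers parted by spaces: the gripper's target within -1 to 1 (shut at 1, half-way at 0, fully open at -1), then the shift along the tool's x, y, z in mm, then the turn, a rotation vector about the tool's x, y, z in rad. A call has 1 to 10 rows; each row is the pose to reach, as a shift and turn from the pose commanded when the call began, along the tool's axes at that moment; what a row does not reach only later rows make up. A row lasts 1/10 s, in which the tool goes at most 50 mm and 8.59 degrees, less where a joint would pass 70% of its speed; a pose out of reach is approached as far as the arm can. A call with a gripper value outside its range is refused whole. The fingers move at their own pace and stop on an object; the grip force is fixed at half the most. Time passes only in rows, so rows that repeat a pose let the fingers close. It gives the time, the measured TCP pose, the force and the opening at its end, in the units of the state.
- read_state(): the state, without advancing time (a new reading comes with each control period).
- snapshot(name): name is "side" or "top"; returns (picture, depth): 384x512x3 uint8, blue, green, red; 384x512 float32, m along the optical axis (not along the pixel's ray), 0 where there is no reading.
- get_calibration(name): a dict with "K" (3x3 intrinsics, pixels), "extrinsics" (4x4, takes a point from camera to world coordinates). Camera axes: x right, y up, looking along -z (the intrinsics and any distortion apply to the point x, -y, -z); pixel columns grow to the right and rows downward; lengths in m; the calibration is good to about 2 mm. A picture is of the moment at which its call begins. get_calibration takes no time and is no camera call.
- close_job(): hands the job in, once; it reports no verdict.
The state is a dict: "t": time; "joint_pos": joint angles; "qvel": joint speeds; "tau": joint torques, N m; "tool_pos": TCP position; "tcp_rot": TCP orientation; "ft_force": force on the tool from outside, world axes, zero at the start; "wrist_torque": the same for the moment, N m; "gripper_width": finger opening in m.
Only numpy, scipy, OpenCV 4.12 (cv2) and the standard library are available. Lean on these libraries where they do the work, as an engineer would, in place of code of your own. Each camera call takes 0.05 s, during which the arm holds its last target.

### The job

Give both cameras of the stereo pair the same aperture: on each up-looking lens, gently push the iris lever round by its upright pin until the lever's nib points at the long mark of its scale, and leave it there. Only push the levers: do not lift the cameras or shift them out of their places, and leave the other things on the desk alone.

Things in the scene. Friction and masses are not known exactly. Their poses are not given: they have to be found in the camera images.
- cam_a: Up-looking camera, loose on the desk (about 1.6 kg); both are alike. Square steel foot 110 x 110 x 10 mm, finned body 70 mm square to 64 mm height, fan-shaped scale plate (top at 82 mm, radius 86 mm), steel iris ring (radius 33 mm, 84 to 95 mm high), lens front (radius 25 mm, top at 112 mm). Origin: centre of the foot's underside, on the lens axis; z up; x points along the long mark.
- axis_a (a point): Point on the lens axis (the iris lever's vertical turning axis) of cam_a, at the top of the lens front, 112 mm above the desk.
- mark_a (a point): Middle of the long scale mark of cam_a, 80 mm from the lens axis, on the plate's top, 82 mm above the desk: a radial black bar 28 x 4 mm in the middle of the scale, running out onto a small tongue that juts from the plate's rim. The other eight marks (8 mm long) stand 0.3 rad apart, four on each side.
- pin_a (a point): Centre of the top of the upright steel pin on the iris lever of cam_a, 122 mm above the desk, 54 mm from the lens axis. The pin is 9 mm thick and ends 32 mm above the top of the flat lever arm (top at 90 mm, 8 mm wide, from the ring to 62 mm radius, then a 3 mm wide nib to 67.5 mm that points at the marks).
- lever_a (a joint): Angle of the iris lever of cam_a about the lens axis, rad: 0 when the nib points along the long mark, growing anticlockwise seen from above; stops at -1.25 and +1.25. It turns stiffly (0.06 N m, about 1.1 N at the pin) and stays where it is left.
- cam_b: Up-looking camera, loose on the desk (about 1.6 kg); both are alike. Square steel foot 110 x 110 x 10 mm, finned body 70 mm square to 64 mm height, fan-shaped scale plate (top at 82 mm, radius 86 mm), steel iris ring (radius 33 mm, 84 to 95 mm high), lens front (radius 25 mm, top at 112 mm). Origin: centre of the foot's underside, on the lens axis; z up; x points along the long mark.
- axis_b (a point): Point on the lens axis (the iris lever's vertical turning axis) of cam_b, at the top of the lens front, 112 mm above the desk.
- mark_b (a point): Middle of the long scale mark of cam_b, 80 mm from the lens axis, on the plate's top, 82 mm above the desk: a radial black bar 28 x 4 mm in the middle of the scale, running out onto a small tongue that juts from the plate's rim. The other eight marks (8 mm long) stand 0.3 rad apart, four on each side.
- pin_b (a point): Centre of the top of the upright steel pin on the iris lever of cam_b, 122 mm above the desk, 54 mm from the lens axis. The pin is 9 mm thick and ends 32 mm above the top of the flat lever arm (top at 90 mm, 8 mm wide, from the ring to 62 mm radius, then a 3 mm wide nib to 67.5 mm that points at the marks).
- lever_b (a joint): Angle of the iris lever of cam_b about the lens axis, rad: 0 when the nib points along the long mark, growing anticlockwise seen from above; stops at -1.25 and +1.25. It turns stiffly (0.06 N m, about 1.1 N at the pin) and stays where it is left.
- servo: Bystander, leave alone: small black hobby servo 54 x 20 x 42 mm, origin at its underside, between the cameras.
- bearing: Bystander, leave alone: steel ball-bearing ring, 38 mm across, 12 mm high, between the cameras.
- driver: Bystander, leave alone: screwdriver with a black handle, 160 mm long, lying left of the cameras.
- cap: Bystander, leave alone: black lens cap, disc 56 mm across, 12 mm high, beyond the cameras.
- bracket: Bystander, leave alone: aluminium U bracket 50 x 60 x 40 mm, beyond the cameras.
- mug: Bystander, leave alone: white mug, 80 mm across, 90 mm high, with a handle, beyond the cameras on the left.
- jar: Bystander, leave alone: green plastic jar with a white cap, 64 mm across, 85 mm high, beyond the cameras on the right.
Mind the look-alikes: they are no part of the job. What is shaped like the cam_a but orange or yellow is not meant.

How it is judged:
By the outcome, as a careful person would: the job done as asked, in the order asked, and still so for the second after the job is handed in, with the robot touching nothing.
It also fails if it takes over 54 s, if anything falls off the work surface, if the arm or the gripper's body presses on something with over 40 N, if the wrist force passes 120 N, or if a joint passes its speed limit or range.

## Working session

There is one attempt and no reset: what is moved stays moved. The work goes in short steps, Python scripts to look and compute and a shell command to move; the robot and the scene stay as the last step left them, time stands still between calls to the robot, and variables do not carry over. Pictures are saved under pics/ and viewed, and the job is handed in when it is done.

```bash
mkdir -p pics; python3 - <<'E'
from cell import *
import cv2,numpy as np
s=read_state();print(s)
for n in("top","side"):
    p,d=snapshot(n);c=get_calibration(n);print(n,c)
    cv2.imwrite(f"pics/{n}0.png",p);np.savez(f"{n}0.npz",p=p,d=d,K=c["K"],E=c["extrinsics"])
E
```

```text
{'t': 0.0, 'joint_pos': array([ 1.33600412e+00,  8.74500650e-02,  1.75132671e-01,  1.65982615e+00,
       -5.32874926e-06,  1.57084912e+00]), 'qvel': array([-1.41919305e-03,  2.88589638e-04, -8.08082924e-05,  4.59955382e-04,
       -2.22284834e-04, -6.87108832e-04]), 'tau': array([-8.60279906e-04, -5.20385957e+01,  4.64806831e+01,  1.63493404e-02,
       -1.15898447e-04, -3.34288224e-06]), 'tool_pos': array([0.12789773, 0.53467403, 0.23058784]), 'tcp_rot': array([-0.43827695,  0.555506  ,  0.4376839 ,  0.55476049]), 'ft_force': array([0.18345089, 0.05911152, 0.2527622 ]), 'wrist_torque': array([ 0.04010155, -0.0792632 ,  0.03095954]), 'gripper_width': 0.08546673471782493}
top {'K': array([[357.95592908,   0.        , 258.32701331],
       [  0.        , 357.95592908, 191.73323012],
       [  0.        ,   0.        ,   1.        ]]), 'extrinsics': array([[-1.83479216e-02,  9.95267607e-01, -9.54240245e-02,
         4.64074289e-01],
       [-9.99771007e-01, -1.93143207e-02, -9.21358857e-03,
        -4.06239100e-04],
       [-1.10130365e-02,  9.52331229e-02,  9.95394075e-01,
         1.06410391e+00],
       [ 0.00000000e+00,  0.00000000e+00,  0.00000000e+00,
         1.00000000e+00]])}
side {'K': array([[458.26772248,   0.        , 249.57305516],
       [  0.        , 458.26772248, 188.40631557],
       [  0.        ,   0.        ,   1.        ]]), 'extrinsics': array([[ 0.90178819,  0.25497072, -0.34895271,  0.1101445 ],
       [-0.43214475,  0.54203985, -0.72072443, -0.88197647],
       [ 0.00538264,  0.80073886,  0.5989894 ,  0.84035822],
       [ 0.        ,  0.        ,  0.        ,  1.        ]])}
```

View pics/top0.png

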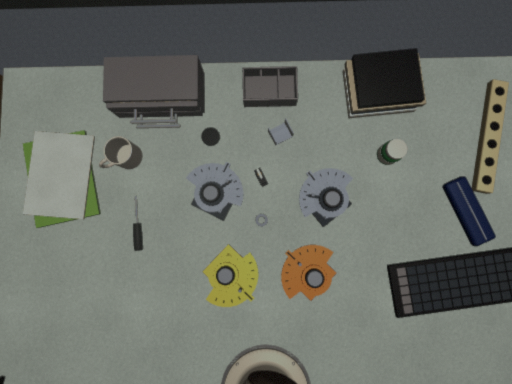

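View pics/side0.png

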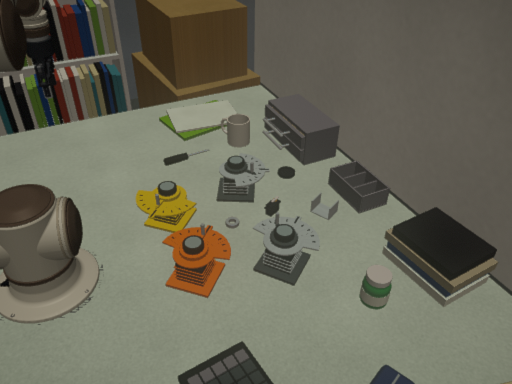

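The top view shows two grey cameras, near (212,193) and (331,197). The yellow and orange look-alikes stand nearer the robot. Next I'll zoom in.

```bash
python3 - <<'E'
import cv2,numpy as np
a=np.load("top0.npz")["p"];b=np.load("side0.npz")["p"]
z=lambda p,r,c,h,w,f:cv2.resize(p[r:r+h,c:c+w],None,fx=f,fy=f,interpolation=cv2.INTER_CUBIC)
cv2.imwrite("pics/zt.png",np.hstack([z(a,155,180,70,70,5.7),z(a,160,295,70,70,5.7)]))
cv2.imwrite("pics/zs.png",np.hstack([z(b,145,205,70,70,5.7),z(b,205,250,76,70,5.25*70/70*1.0857)[:399,:399]])) 
E
```

```text
(no output)
```

View pics/zt.png

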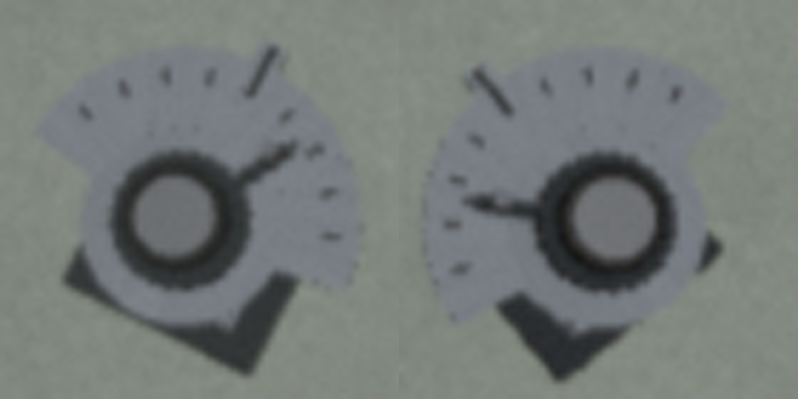

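View pics/zs.png

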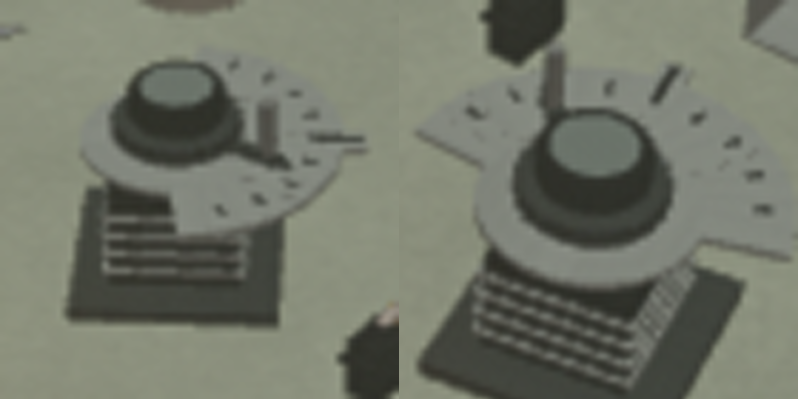

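```bash
cat >h.py <<'E'
import cv2,numpy as np
from scipy.optimize import minimize
from scipy.ndimage import map_coordinates
def proj(P,K,E):
    P=np.asarray(P,float).reshape(-1,3); q=(P-E[:3,3])@E[:3,:3]
    q=q*[1,-1,-1]; u=q@K.T; return u[:,:2]/u[:,2:]
def ray(px,z,K,E):
    d=np.linalg.inv(K)@[px[0],px[1],1]; d=E[:3,:3]@(d*[1,-1,-1]); o=E[:3,3]
    return o+d*(z-o[2])/d[2]
def pol(x,y,r,a,z): 
    r,a=np.broadcast_arrays(r,a); return np.stack([x+r*np.cos(a),y+r*np.sin(a),0*r+z],-1).reshape(-1,3)
def samp(g,P,K,E):
    u=proj(P,K,E); return map_coordinates(g,[u[:,1],u[:,0]],order=3,mode='nearest')
T=np.array([k*.3 for k in range(-4,5) if k])
def cost(p,g,K,E,lever=None):
    x,y,w,rt=p
    rl=np.linspace(.067,.093,14)
    tk=T
    if lever is not None: tk=T[abs(T-lever)>.2]
    L=samp(g,pol(x,y,rl,w,.082),K,E).mean()
    t=samp(g,pol(x,y,(rt+np.linspace(-.003,.003,5))[:,None],(w+tk)[None],.082),K,E).mean()
    # lens rim: brightness inside minus ring outside
    a=np.linspace(0,2*np.pi,60)
    li=samp(g,pol(x,y,.0,a,.112)+0,K,E).mean()
    i=samp(g,pol(x,y,.018,a,.112),K,E).std()+samp(g,pol(x,y,.045,a+0,.082),K,E).mean()*0
    return L+t+i*2
def lev(g,x,y,w,K,E):
    b=np.linspace(-1.3,1.3,521); r=np.linspace(.056,.067,8)
    v=np.array([samp(g,pol(x,y,r,w+c,.089),K,E).mean() for c in b]); return b,v
def fit(g,x0,K,E):
    p=np.array(x0)
    for l in range(2):
        best=None
        for dx in(-.003,0,.003):
            for dy in(-.003,0,.003):
                r=minimize(cost,p+[dx,dy,0,0],args=(g,K,E),method='Nelder-Mead',options=dict(initial_simplex=(p+[dx,dy,0,0])+np.vstack([np.zeros(4),np.diag([.003,.003,.05,.003])]),xatol=1e-5,fatol=1e-3))
                if best is None or r.fun<best.fun: best=r
        p=best.x
    return best
E
python3 - <<'E'
from h import *
for n in("top","side"):
    f=np.load(f"{n}0.npz");K,E=f["K"],f["E"];g=f["p"].mean(2).astype(float)
    t=np.load("top0.npz");
    for nm,l,m in(("L",(210.4,192.8),(225.9,167.6)),("R",(332.4,198.2),(311.4,176.1))):
        c=ray(l,.112,t["K"],t["E"]);mm=ray(m,.082,t["K"],t["E"])
        w=np.arctan2(*(mm-c)[[1,0]]); 
        r=fit(g,[c[0],c[1],w,.074],K,E)
        b,v=lev(g,*r.x[:3],K,E)
        print(n,nm,c[:2].round(4),w.round(3),np.hypot(*(mm-c)[:2]).round(4),r.x.round(4),r.fun.round(1),"lever",b[v.argmin()].round(3),v.min().round(1))
E
```

```text
top L [0.555  0.1367] -0.496 0.0822 [ 0.556   0.1376 -0.49    0.0719] 177.7 lever -0.51 72.4
top R [ 0.5342 -0.1884] 0.656 0.0814 [ 0.535  -0.1882  0.6592  0.0721] 172.2 lever 0.74 61.5
side L [0.555  0.1367] -0.496 0.0822 [ 0.558   0.1378 -0.4892  0.0716] 178.5 lever -0.55 60.3
side R [ 0.5342 -0.1884] 0.656 0.0814 [ 0.5372 -0.1885  0.6596  0.0721] 155.9 lever 0.725 74.5
```

```bash
cat >>h.py <<'E'
from scipy.spatial.transform import Rotation as R
CAM=dict(L=(.557,.1377,-.49),R=(.536,-.1884,.659))
def plan(s,cam,lever,z,r=.054,flip=0,tang=0):
    x,y,w=CAM[cam];a=w+lever
    P=np.array([x+r*np.cos(a)-tang*np.sin(a),y+r*np.sin(a)+tang*np.cos(a),z])
    t=np.array([-np.sin(a),np.cos(a),0])*(-1 if flip else 1)
    X=np.array([0,0,-1.]);M=np.stack([X,np.cross(t,X),t],1)
    R0=R.from_quat(s["tcp_rot"]);rv=(R0.inv()*R.from_matrix(M)).as_rotvec()
    return P,R0.inv().apply(P-s["tool_pos"])*1000,rv
E
python3 - <<'E'
from h import *
from cell import *
s=read_state();print(R.from_quat(s["tcp_rot"]).as_matrix().round(3))
for c,l in(("L",-.53),("R",.735)):
  for f in(0,1):
    P,d,rv=plan(s,c,l,.2,flip=f);print(c,f,P.round(4),d.round(1),rv.round(3))
# lever darkness profiles
for n in("top","side"):
    q=np.load(f"{n}0.npz");g=q["p"].mean(2).astype(float)
    for nm,X in (("L",[(.556,.1376,-.49),(.558,.1378,-.489)]),("R",[(.535,-.1882,.659),(.5372,-.1885,.6596)])):
        b,v=lev(g,*X[n=="side"],q["K"],q["E"]);i=v.argmin()
        print(n,nm,[(b[j].round(3),int(v[j])) for j in range(max(i-40,0),i+41,8)])
E
```

```text
[[-0.    -0.973  0.233]
 [-0.001  0.233  0.973]
 [-1.     0.    -0.001]]
L 0 [0.5853 0.0917 0.2   ] [  31.  -547.9 -324.4] [ 0.785 -0.001  0.   ]
L 1 [0.5853 0.0917 0.2   ] [  31.  -547.9 -324.4] [-2.356e+00 -1.000e-03 -1.000e-03]
R 0 [ 0.5455 -0.1352  0.2   ] [  31.3 -562.  -554.4] [-1.629e+00 -1.000e-03 -1.000e-03]
R 1 [ 0.5455 -0.1352  0.2   ] [  31.3 -562.  -554.4] [ 1.513e+00 -1.000e-03  1.000e-03]
top L [(np.float64(-0.715), 127), (np.float64(-0.675), 126), (np.float64(-0.635), 124), (np.float64(-0.595), 112), (np.float64(-0.555), 87), (np.float64(-0.515), 72), (np.float64(-0.475), 85), (np.float64(-0.435), 110), (np.float64(-0.395), 121), (np.float64(-0.355), 121), (np.float64(-0.315), 120)]
top R [(np.float64(0.54), 125), (np.float64(0.58), 125), (np.float64(0.62), 122), (np.float64(0.66), 105), (np.float64(0.7), 77), (np.float64(0.74), 61), (np.float64(0.78), 81), (np.float64(0.82), 112), (np.float64(0.86), 125), (np.float64(0.9), 127), (np.float64(0.94), 128)]
side L [(np.float64(-0.75), 134), (np.float64(-0.71), 127), (np.float64(-0.67), 106), (np.float64(-0.63), 83), (np.float64(-0.59), 66), (np.float64(-0.55), 60), (np.float64(-0.51), 67), (np.float64(-0.47), 87), (np.float64(-0.43), 111), (np.float64(-0.39), 125), (np.float64(-0.35), 129)]
side R [(np.float64(0.53), 129), (np.float64(0.57), 133), (np.float64(0.61), 106), (np.float64(0.65), 79), (np.float64(0.69), 77), (np.float64(0.73), 74), (np.float64(0.77), 86), (np.float64(0.81), 108), (np.float64(0.85), 125), (np.float64(0.89), 131), (np.float64(0.93), 114)]
```

```bash
python3 -m pendant '0.45 15 -274 -162 0.4 0 0;0.45 15 -274 -162 0.4 0 0;0.45 15 -274 -162 0.4 0 0;0.45 15 -274 -162 0.4 0 0;0.45 15 -274 -162 0.4 0 0;0.45 15 -274 -162 0.4 0 0;0.45 15 -548 -324 0.785 0 0;0.45 15 -548 -324 0.785 0 0;0.45 15 -548 -324 0.785 0 0;0.45 15 -548 -324 0.785 0 0'
python3 - <<'E'
from h import *
from cell import *
s=read_state();P,d,rv=plan(s,"L",-.515,.16);print(s["t"],s["joint_pos"].round(3),P.round(4),d.round(1),rv.round(3),s["gripper_width"])
E
```

```text
t: 1.1
tool_pos: [0.4882, 0.1857, 0.2164]
tcp_rot: [-0.191, 0.681, 0.191, 0.681]
ft_force: [1.0, 1.1, 0.1]
gripper_width: 0.0236
1.1 [0.363 0.015 0.073 1.628 0.    1.386] [0.5859 0.0921 0.16  ] [  56.4 -130.8   34.8] [-0.018 -0.    -0.   ] 0.02360950770257471
```

```bash
python3 -m pendant '0.45 20 -44 12 0 0 0;0.45 40 -87 23 0 0 0;0.45 56 -131 35 -0.018 0 0;0.45 56 -131 35 -0.018 0 0;0.45 56 -131 35 -0.018 0 0;0.45 56 -131 35 -0.018 0 0'
python3 - <<'E'
from h import *
from cell import *
p,dd=snapshot("side");cv2.imwrite("pics/s1.png",cv2.resize(p[90:290,150:400],None,fx=3,fy=3,interpolation=2))
s=read_state();P,d,rv=plan(s,"L",-.515,.102);print(s["t"],s["joint_pos"].round(3),P.round(4),d.round(1),rv.round(3),s["gripper_width"])
E
```

```text
t: 1.7
tool_pos: [0.5851, 0.0948, 0.1611]
tcp_rot: [-0.199, 0.679, 0.199, 0.679]
ft_force: [-0.0, 0.4, 0.7]
gripper_width: 0.0236
1.75 [0.161 0.174 0.137 1.533 0.    1.162] [0.5859 0.0921 0.102 ] [59.5 -2.9 -1. ] [0.004 0.001 0.   ] 0.023089278635669397
```

View pics/s1.png

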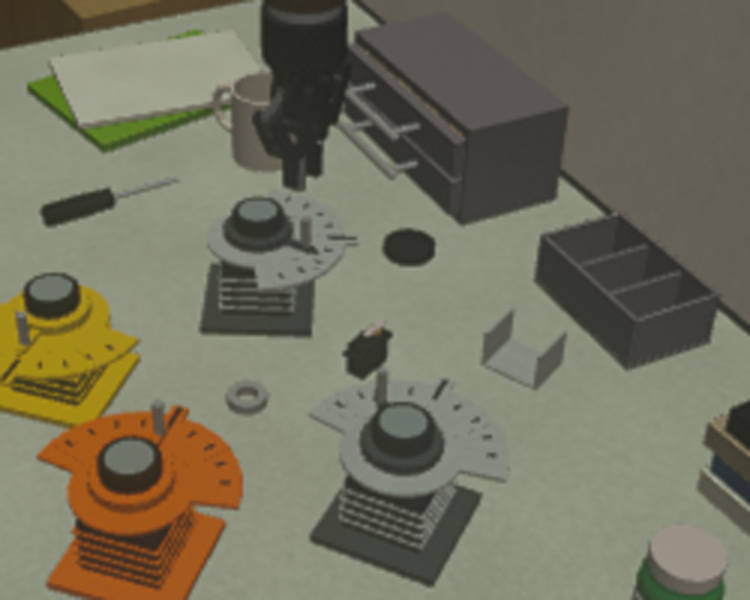

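The open fingers hang above pin L (picture around (302,175), with the pin at (306,222)). Next I'll lower them around the pin.

```bash
python3 -m pendant '0.45 15 -3 -1 0 0 0;0.45 30 -3 -1 0 0 0;0.45 45 -3 -1 0 0 0;0.45 52 -3 -1 0 0 0;0.45 58 -3 -1 0 0 0;0.45 58 -3 -1 0 0 0;0.45 58 -3 -1 0 0 0'
python3 - <<'E'
from h import *
from cell import *
s=read_state()
for l in(-.515,-.5,-.4,-.3,-.2,-.1,0):
  for tg in (-.007,):
    P,d,rv=plan(s,"L",l,.103,tang=0);print(l,d.round(1),rv.round(3))
print(s["ft_force"],s["tool_pos"])
E
```

```text
t: 2.45
tool_pos: [0.5865, 0.0912, 0.103]
tcp_rot: [-0.198, 0.679, 0.198, 0.679]
ft_force: [-0.1, 0.1, 0.1]
gripper_width: 0.0235
-0.515 [-0.   1.1  0.1] [0.003 0.    0.   ]
-0.5 [-0.   1.1  0.9] [-0.012  0.     0.   ]
-0.4 [-0.   1.4  6.3] [-0.112  0.     0.   ]
-0.3 [-0.   2.3 11.6] [-0.212  0.     0.   ]
-0.2 [-0.   3.7 16.8] [-0.312  0.     0.   ]
-0.1 [-0.   5.6 21.9] [-0.412  0.     0.   ]
0 [-0.   8.  26.7] [-0.512  0.     0.   ]
[-0.11998607  0.13434814  0.14266974] [0.58645723 0.09118882 0.10296511]
```

```bash
python3 -m pendant '0.45 0 1 3 -0.06 0 0;0.45 0 1.4 6.3 -0.11 0 0;0.45 0 1.8 9 -0.16 0 0;0.45 0 2.3 11.6 -0.21 0 0;0.45 0 3 14.2 -0.26 0 0;0.45 0 3.7 16.8 -0.31 0 0;0.45 0 4.6 19.4 -0.36 0 0;0.45 0 5.6 21.9 -0.41 0 0;0.45 0 6.8 24.3 -0.46 0 0;0.45 0 8 26.7 -0.51 0 0'
python3 - <<'E'
from h import *
from cell import *
s=read_state()
o=[]
for n in("top","side"):
    p,dd=snapshot(n);c=get_calibration(n);np.savez(f"{n}1.npz",p=p,d=dd,K=c["K"],E=c["extrinsics"])
    o.append(cv2.resize(p[155:225,180:250] if n=="top" else p[145:215,205:275],(399,399),interpolation=2))
    g=p.mean(2).astype(float);r=fit(g,[.556+.002*(n=="side"),.1377,-.49,.072],c["K"],c["extrinsics"])
    b,v=lev(g,*r.x[:3],c["K"],c["extrinsics"]);print(n,r.x.round(4),r.fun,b[v.argmin()],v.min())
cv2.imwrite("pics/m1.png",np.hstack(o))
for l in(0,.05,.1,.134):
    P,d,rv=plan(s,"L",l,.103,tang=0);print(l,d.round(1),rv.round(3))
print(s["ft_force"],s["tool_pos"])
E
```

```text
t: 3.45
tool_pos: [0.6049, 0.1122, 0.1035]
tcp_rot: [-0.364, 0.606, 0.364, 0.607]
ft_force: [-0.3, -1.6, 0.9]
gripper_width: 0.0237
top [ 0.5626  0.1203 -0.2663  0.0503] 179.32735903408903 -0.7050000000000001 53.897525941126645
side [ 0.5579  0.1378 -0.4893  0.0714] 167.93495086072886 0.565 45.50045454908933
0 [ 0.5  0.3 -0. ] [0.    0.    0.001]
0.05 [0.5 0.3 2.7] [-0.05   0.     0.001]
0.1 [0.5 0.5 5.4] [-0.1    0.     0.001]
0.134 [0.5 0.7 7.2] [-0.134  0.     0.001]
[-0.32189755 -1.58535792  0.85519494] [0.60487453 0.112167   0.1034764 ]
```

View pics/m1.png

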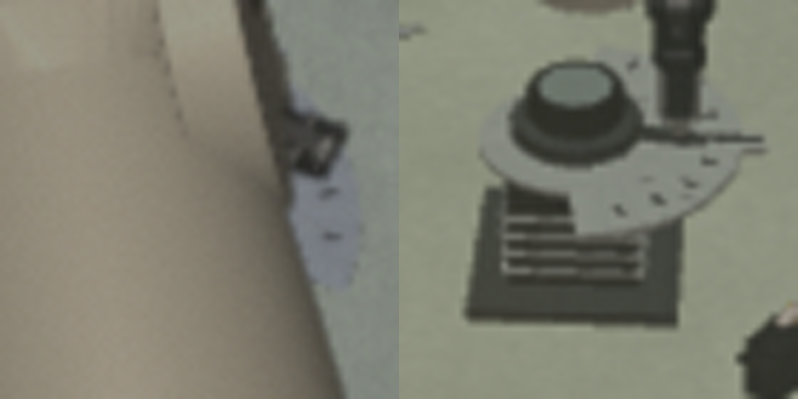

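```bash
python3 -m pendant '0.45 0 0.3 1.5 -0.03 0 0;0.45 0 0.4 3 -0.055 0 0;0.45 0 0.5 4.2 -0.08 0 0;0.45 0 0.5 5.4 -0.1 0 0;0.45 0 0.5 5.4 -0.1 0 0;0.45 0 0.5 5.4 -0.1 0 0'
python3 - <<'E'
from h import *
from cell import *
s=read_state()
n="side"
p,dd=snapshot(n);c=get_calibration(n);K,E=c["K"],c["extrinsics"];np.savez(f"{n}2.npz",p=p,d=dd,K=K,E=E)
def prof(p):
    g=p.mean(2).astype(float);r=fit(g,[.558,.1377,-.49,.072],K,E);print(r.x.round(4))
    b,v=lev(g,*r.x[:3],K,E)
    k=(b>-.36)&(b<.3);print([(float(x.round(2)),int(y)) for x,y in zip(b[k][::8],v[k][::8])])
prof(np.load("side1.npz")["p"]);prof(p)
cv2.imwrite("pics/m2.png",cv2.resize(p[150:200,220:280],(720,600),interpolation=2))
for l in(.1,.134):
    P,d,rv=plan(s,"L",l,.103,tang=0);print(l,d.round(1),rv.round(3))
print(s["ft_force"],s["tool_pos"])
E
```

```text
t: 4.15
tool_pos: [0.6065, 0.1174, 0.1025]
tcp_rot: [-0.393, 0.588, 0.393, 0.588]
ft_force: [0.4, 0.0, -0.1]
gripper_width: 0.0235
[ 0.5579  0.1378 -0.4893  0.0714]
[(-0.36, 125), (-0.32, 107), (-0.28, 87), (-0.24, 69), (-0.2, 60), (-0.16, 63), (-0.12, 78), (-0.07, 97), (-0.03, 112), (0.0, 118), (0.04, 113), (0.08, 99), (0.12, 83), (0.17, 75), (0.21, 73), (0.24, 71), (0.28, 67)]
[ 0.5579  0.1378 -0.4887  0.0715]
[(-0.36, 135), (-0.32, 135), (-0.28, 129), (-0.24, 116), (-0.2, 99), (-0.16, 79), (-0.12, 65), (-0.07, 65), (-0.03, 78), (0.0, 97), (0.04, 111), (0.08, 111), (0.12, 100), (0.17, 90), (0.21, 80), (0.24, 70), (0.28, 63)]
0.1 [-0.5 -0.5 -0.1] [-0.002  0.    -0.   ]
0.134 [-0.5 -0.5  1.7] [-0.036  0.    -0.   ]
[ 0.42115648  0.04679943 -0.1409561 ] [0.60652809 0.11744492 0.10253641]
```

View pics/m2.png

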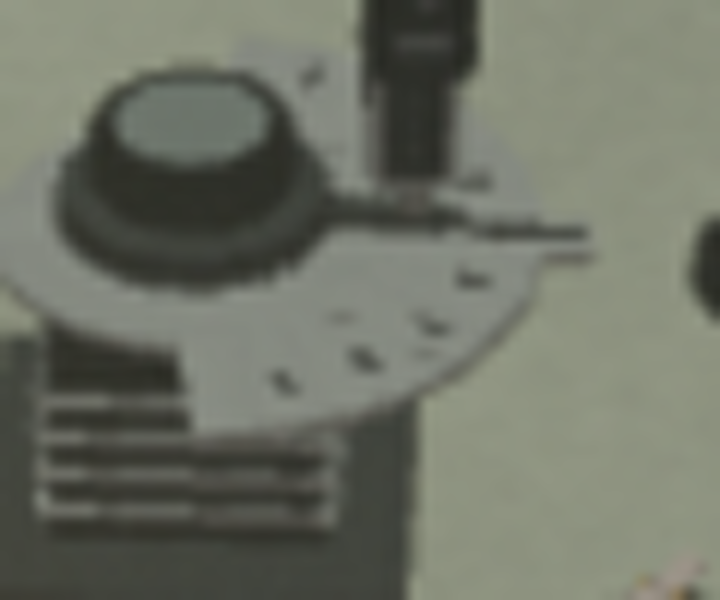

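```bash
python3 -m pendant '0.45 0 0 1 -0.02 0 0;0.45 0 0 2 -0.035 0 0;0.45 0 0 2.4 -0.045 0 0;0.45 0 0 2.4 -0.045 0 0;0.45 0 0 2.4 -0.045 0 0'
python3 - <<'E'
from h import *
from cell import *
n="side"
p,dd=snapshot(n);c=get_calibration(n);K,E=c["K"],c["extrinsics"]
g=p.mean(2).astype(float);r=fit(g,[.558,.1377,-.49,.072],K,E);print(r.x.round(4))
b,v=lev(g,*r.x[:3],K,E)
k=(b>-.26)&(b<.2);print([(float(x.round(2)),int(y)) for x,y in zip(b[k][::6],v[k][::6])])
s=read_state();print(s["tool_pos"],plan(s,"L",.145,.103))
E
```

```text
t: 4.7
tool_pos: [0.6075, 0.1196, 0.1026]
tcp_rot: [-0.406, 0.579, 0.406, 0.579]
ft_force: [0.1, -0.4, -0.6]
gripper_width: 0.0234
[ 0.558   0.1378 -0.4892  0.0716]
[(-0.26, 133), (-0.23, 130), (-0.2, 122), (-0.17, 107), (-0.14, 88), (-0.1, 73), (-0.07, 65), (-0.04, 64), (-0.02, 71), (0.01, 83), (0.04, 96), (0.07, 104), (0.1, 107), (0.14, 106), (0.17, 101), (0.2, 93)]
[0.60751848 0.11954515 0.10258925] (array([0.60781807, 0.11943738, 0.103     ]), array([-0.41074664, -0.31838537,  0.00053615]), array([-1.89260154e-03,  7.18902547e-05, -1.81110829e-06]))
```

```bash
python3 -m pendant '0.45 0 0 -4 0 0 0;0.45 0 0 -7 0 0 0;0.45 -20 0 -7 0 0 0;0.45 -45 0 -7 0 0 0;0.45 -65 0 -7 0 0 0;0.45 -70 0 -7 0 0 0'
python3 - <<'E'
from h import *
from cell import *
s=read_state();print(s["tool_pos"])
for f in(0,1): P,d,rv=plan(s,"R",.74,.16,flip=f);print(P.round(4),d.round(1),rv.round(3),s["joint_pos"].round(3))
E
```

```text
t: 5.35
tool_pos: [0.6059, 0.1128, 0.1753]
tcp_rot: [-0.407, 0.578, 0.406, 0.58]
ft_force: [0.6, -0.5, -0.5]
gripper_width: 0.0234
[0.60594226 0.11283152 0.17530282]
[ 0.5452 -0.1352  0.16  ] [  14.9  -27.2 -253.9] [-1.746e+00 -1.000e-03  4.000e-03] [0.184 0.23  0.229 1.566 0.    0.531]
[ 0.5452 -0.1352  0.16  ] [  14.9  -27.2 -253.9] [1.396e+00 4.000e-03 1.000e-03] [0.184 0.23  0.229 1.566 0.    0.531]
```

```bash
python3 -m pendant '0.45 0 -3 -26 0.14 0 0;0.45 0 -6 -52 0.28 0 0;0.45 0 -9 -78 0.42 0 0;0.45 0 -12 -104 0.56 0 0;0.45 0 -15 -130 0.7 0 0;0.45 0 -18 -155 0.84 0 0;0.45 0 -21 -180 0.98 0 0;0.45 5 -23 -205 1.12 0 0;0.45 10 -25 -230 1.26 0 0;0.45 13 -27 -254 1.396 0 0'
python3 - <<'E'
from h import *
from cell import *
s=read_state();P,d,rv=plan(s,"R",.74,.16,flip=1);print(P.round(4),d.round(1),rv.round(3),s["joint_pos"].round(3))
o=[]
for n in("top","side"):
    p,dd=snapshot(n);c=get_calibration(n);np.savez(f"{n}3.npz",p=p,d=dd,K=c["K"],E=c["extrinsics"])
    o.append(cv2.resize(p[155:225,180:250] if n=="top" else p[145:215,205:275],(399,399),interpolation=2))
    g=p.mean(2).astype(float);r=fit(g,[.556+.002*(n=="side"),.1377,-.49,.072],c["K"],c["extrinsics"])
    b,v=lev(g,*r.x[:3],c["K"],c["extrinsics"]);print(n,r.x.round(4),r.fun,b[v.argmin()],v.min())
    k=(b>-.2)&(b<.2);print([(float(x.round(2)),int(y)) for x,y in zip(b[k][::6],v[k][::6])])
cv2.imwrite("pics/m3.png",np.hstack(o))
E
```

```text
t: 6.35
tool_pos: [0.5434, -0.1362, 0.1583]
tcp_rot: [0.063, 0.705, -0.063, 0.704]
ft_force: [-0.4, -0.3, 0.2]
gripper_width: 0.0236
[ 0.5452 -0.1352  0.16  ] [-1.7  1.3  1.6] [-0.006 -0.001 -0.   ] [-0.246  0.097  0.046  1.521 -0.     1.503]
top [ 0.556   0.1376 -0.4897  0.0719] 177.58680251101643 -0.0050000000000001155 68.43163796627613
[(-0.2, 128), (-0.17, 128), (-0.14, 126), (-0.11, 120), (-0.08, 105), (-0.05, 86), (-0.02, 70), (0.01, 72), (0.04, 93), (0.07, 114), (0.1, 120), (0.13, 121), (0.16, 123), (0.19, 125)]
side [ 0.5579  0.1378 -0.4888  0.0714] 138.16895942229567 -0.61 54.84531950127824
[(-0.2, 85), (-0.17, 77), (-0.14, 67), (-0.11, 60), (-0.08, 57), (-0.05, 60), (-0.02, 68), (0.01, 81), (0.04, 95), (0.07, 103), (0.1, 106), (0.13, 107), (0.16, 110), (0.19, 114)]
```

View pics/m3.png

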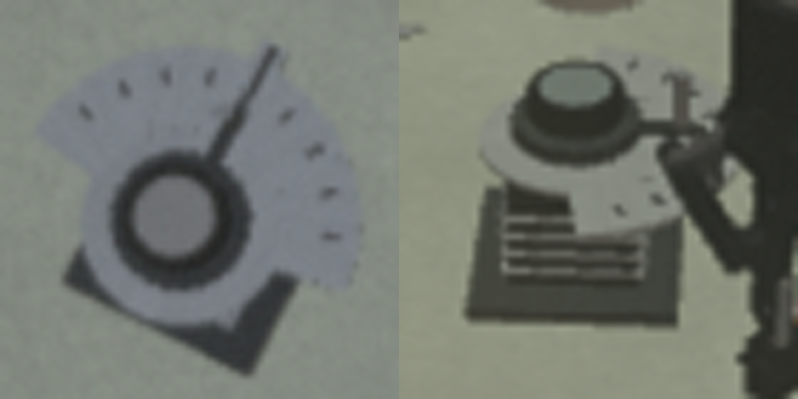

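Top view: lever L's nib lines up with the long mark ((275,48) to (235,120) in the picture), at about -0.01 rad, and the camera hasn't moved. On to R.

```bash
python3 -m pendant '0.45 10 1.3 1.6 -0.006 0 0;0.45 25 1.3 1.6 -0.006 0 0;0.45 40 1.3 1.6 -0.006 0 0;0.45 50 1.3 1.6 -0.006 0 0;0.45 55 1.3 1.6 -0.006 0 0;0.45 55 1.3 1.6 -0.006 0 0;0.45 55 1.3 1.6 -0.006 0 0'
python3 - <<'E'
from h import *
from cell import *
s=read_state()
for l in(.74,.6,.5,.4,.3,.2,.1,0,-.1): P,d,rv=plan(s,"R",l,.103,flip=1);print(l,d.round(1),rv.round(3))
print(s["tool_pos"],s["ft_force"])
E
```

```text
t: 7.15
tool_pos: [0.5462, -0.1341, 0.105]
tcp_rot: [0.058, 0.704, -0.059, 0.705]
ft_force: [-0.5, -0.2, 0.9]
gripper_width: 0.0235
0.74 [ 2.  -1.3 -0.7] [0.006 0.001 0.   ]
0.6 [ 2.  -1.9  6.8] [0.146 0.001 0.   ]
0.5 [ 2.  -2.9 12.1] [ 0.246  0.001 -0.   ]
0.4 [ 2.  -4.5 17.2] [ 0.346  0.001 -0.   ]
0.3 [ 2.1 -6.6 22.2] [ 0.446  0.001 -0.   ]
0.2 [ 2.1 -9.1 27. ] [ 0.546  0.001 -0.   ]
0.1 [  2.1 -12.2  31.4] [ 0.646  0.001 -0.   ]
0 [  2.1 -15.6  35.6] [ 0.746  0.001 -0.   ]
-0.1 [  2.1 -19.5  39.4] [ 0.846  0.001 -0.   ]
[ 0.54617819 -0.13405034  0.10503801] [-0.47000005 -0.24915233  0.851317  ]
```

```bash
python3 -m pendant '0.45 2 -1.3 3 0.07 0 0;0.45 2 -1.9 6.8 0.146 0 0;0.45 2 -2.4 9.5 0.196 0 0;0.45 2 -2.9 12.1 0.246 0 0;0.45 2 -3.7 14.7 0.296 0 0;0.45 2 -4.5 17.2 0.346 0 0;0.45 2 -5.5 19.7 0.396 0 0;0.45 2 -6.6 22.2 0.446 0 0;0.45 2 -7.8 24.6 0.496 0 0;0.45 2 -9.1 27 0.546 0 0'
python3 - <<'E'
from h import *
from cell import *
s=read_state()
for l in(.2,.15,.1,.05,0,-.05,-.1,-.13): P,d,rv=plan(s,"R",l,.103,flip=1);print(l,d.round(1),rv.round(3))
print(s["tool_pos"],s["ft_force"])
E
```

```text
t: 8.15
tool_pos: [0.5714, -0.1475, 0.1034]
tcp_rot: [0.247, 0.662, -0.247, 0.663]
ft_force: [-1.5, 1.2, 0.3]
gripper_width: 0.0237
0.2 [ 0.4 -0.1 -0.1] [-0.002  0.001 -0.001]
0.15 [ 0.4 -0.1  2.6] [ 0.048  0.001 -0.001]
0.1 [ 0.4 -0.3  5.3] [ 0.098  0.001 -0.001]
0.05 [ 0.4 -0.7  8. ] [ 0.148  0.001 -0.001]
0 [ 0.4 -1.1 10.6] [ 0.198  0.    -0.001]
-0.05 [ 0.4 -1.7 13.2] [ 0.248  0.    -0.001]
-0.1 [ 0.4 -2.5 15.8] [ 0.298  0.    -0.001]
-0.13 [ 0.4 -3.  17.4] [ 0.328  0.    -0.001]
[ 0.57140919 -0.14752676  0.10343257] [-1.45058433  1.22506492  0.26890001]
```

```bash
python3 -m pendant '0.45 0 0 2.6 0.048 0 0;0.45 0 -0.3 5.3 0.098 0 0;0.45 0 -0.7 8 0.148 0 0;0.45 0 -1.1 10.6 0.198 0 0;0.45 0 -1.7 13.2 0.248 0 0;0.45 0 -2.1 14.5 0.273 0 0;0.45 0 -2.5 15.8 0.298 0 0;0.45 0 -2.5 15.8 0.298 0 0;0.45 0 -2.5 15.8 0.298 0 0'
python3 - <<'E'
from h import *
from cell import *
s=read_state()
for l in(-.1,-.13,-.15): P,d,rv=plan(s,"R",l,.103,flip=1);print(l,d.round(1),rv.round(3))
o=[]
for n in("top","side"):
    p,dd=snapshot(n);c=get_calibration(n)
    o.append(cv2.resize(p[160:230,295:365] if n=="top" else p[205:275,250:320],(399,399),interpolation=2))
    g=p.mean(2).astype(float);r=fit(g,[.535+.002*(n=="side"),-.1883,.659,.072],c["K"],c["extrinsics"])
    b,v=lev(g,*r.x[:3],c["K"],c["extrinsics"]);print(n,r.x.round(4),r.fun)
    k=(b>-.2)&(b<.2);print([(float(x.round(2)),int(y)) for x,y in zip(b[k][::6],v[k][::6])])
cv2.imwrite("pics/m4.png",np.hstack(o))
E
```

```text
t: 9.05
tool_pos: [0.5815, -0.16, 0.1028]
tcp_rot: [0.342, 0.619, -0.342, 0.619]
ft_force: [0.4, 0.7, 0.5]
gripper_width: 0.0234
-0.1 [-0.2  0.4 -0. ] [0.002 0.    0.   ]
-0.13 [-0.2  0.4  1.6] [0.032 0.    0.   ]
-0.15 [-0.2  0.3  2.7] [0.052 0.    0.   ]
top [ 0.5503 -0.2295  1.2414  0.0968] 123.90843515452848
[(-0.2, 51), (-0.17, 50), (-0.14, 49), (-0.11, 49), (-0.08, 48), (-0.05, 47), (-0.02, 48), (0.01, 48), (0.04, 48), (0.07, 49), (0.1, 50), (0.13, 50), (0.16, 51), (0.19, 51)]
side [ 0.5372 -0.1885  0.6572  0.0722] 150.65369759641814
[(-0.2, 94), (-0.17, 95), (-0.14, 102), (-0.11, 110), (-0.08, 104), (-0.05, 77), (-0.02, 70), (0.01, 78), (0.04, 77), (0.07, 78), (0.1, 76), (0.13, 82), (0.16, 106), (0.19, 119)]
```

View pics/m4.png

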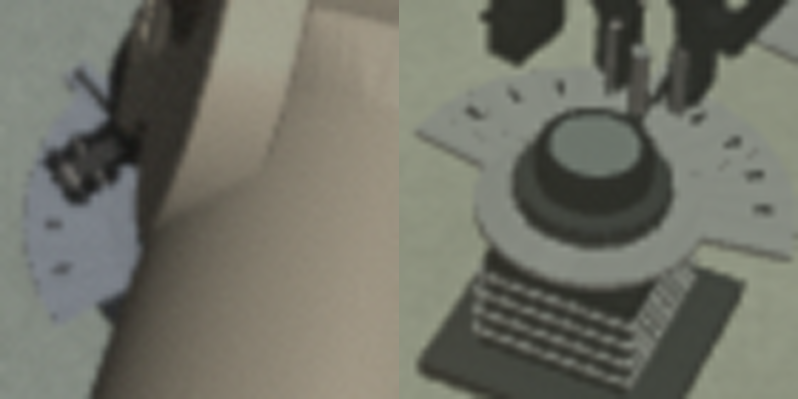

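```bash
python3 -m pendant '0.45 0 0.4 1 0.02 0 0;0.45 0 0.4 2.1 0.042 0 0;0.45 0 0.4 2.1 0.042 0 0;0.45 0 0.4 2.1 0.042 0 0;0.45 0 0.4 -2 0.042 0 0;0.45 0 0.4 -5 0.042 0 0;0.45 -15 0.4 -5 0.042 0 0;0.45 -40 0 -5 0.042 0 0;0.45 -65 0 -5 0.042 0 0;0.45 -80 0 -5 0.042 0 0'
python3 -m pendant '0.45 -30 40 0 0 0 0;0.45 -40 80 0 0 0 0;0.45 -50 120 0 0 0 0;0.45 -50 160 0 0 0 0;0.45 -50 180 0 0 0 0;0.45 -50 180 0 0 0 0'
```

```text
t: 10.15
tool_pos: [0.5793, -0.1556, 0.1862]
tcp_rot: [0.355, 0.61, -0.355, 0.613]
ft_force: [0.3, 0.5, -0.0]
gripper_width: 0.0235
t: 10.75
tool_pos: [0.7367, -0.0644, 0.2314]
tcp_rot: [0.354, 0.612, -0.354, 0.612]
ft_force: [-0.3, 0.4, -0.2]
gripper_width: 0.0233
```

```bash
cat >look.py <<'E'
from h import *
from cell import *
import sys
t=sys.argv[1];o=[]
for n in("top","side"):
    p,dd=snapshot(n);c=get_calibration(n);K,E=c["K"],c["extrinsics"];cv2.imwrite(f"pics/{n}{t}.png",p);np.savez(f"{n}_{t}.npz",p=p,K=K,E=E)
    g=p.mean(2).astype(float)
    for nm,x0 in(("L",[.556,.1377,-.49,.072]),("R",[.535,-.1883,.659,.072])):
        r0,c0=((155,180) if nm=="L" else (160,295)) if n=="top" else ((145,205) if nm=="L" else (205,250))
        o.append(cv2.resize(p[r0:r0+70,c0:c0+70],(290,290),interpolation=2))
        r=fit(g,np.array(x0)+[.002*(n=="side"),0,0,0],K,E)
        b,v=lev(g,*r.x[:3],K,E);k=abs(b)<.2
        print(n,nm,r.x.round(4),r.fun.round(1),"min",b[k][v[k].argmin()].round(3),"parab/centroid",
          (lambda w:(w*b[k]).sum()/w.sum())(np.clip(105-v[k],0,None)).round(4))
cv2.imwrite(f"pics/look{t}.png",np.vstack([np.hstack(o[:2]),np.hstack(o[2:])]))
E
python3 look.py 5
```

```text
top L [ 0.556   0.1376 -0.4896  0.0719] 175.2 min -0.01 parab/centroid -0.0105
top R [ 0.5576 -0.0082  0.3215  0.0347] 186.0 min 0.155 parab/centroid 0.0423
side L [ 0.558   0.1377 -0.4883  0.0714] 184.3 min -0.06 parab/centroid -0.055
side R [ 0.5372 -0.1885  0.6604  0.0721] 156.4 min -0.04 parab/centroid 0.0079
```

View pics/look5.png

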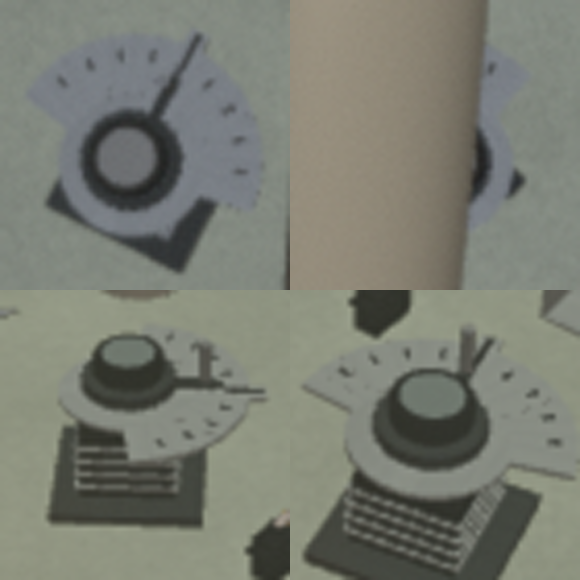

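View pics/top5.png

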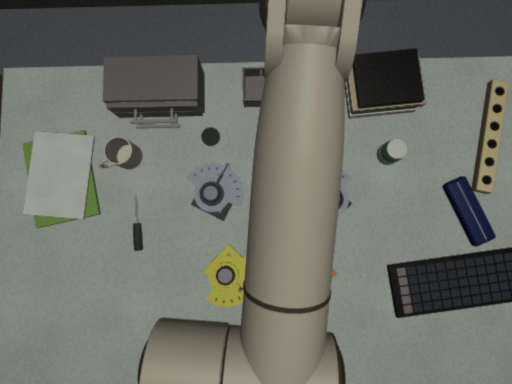

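```bash
python3 -m pendant '0.45 0 -40 14 0 0 0;0.45 0 -80 28 0 0 0;0.45 0 -120 43 0 0 0;0.45 0 -160 57 0 0 0;0.45 0 -200 71 0 0 0;0.45 0 -240 85 0 0 0;0.45 0 -280 100 0 0 0;0.45 0 -320 114 0 0 0;0.45 0 -360 128 0 0 0;0.45 0 -436 155 0 0 0'
python3 -m pendant '0.45 0 -35 13 0 0 0;0.45 0 -35 13 0 0 0;0.45 0 -35 13 0 0 0'
python3 look.py 6
```

```text
t: 11.85
tool_pos: [0.4509, -0.3946, 0.2342]
tcp_rot: [0.355, 0.611, -0.355, 0.612]
ft_force: [0.3, -0.4, 0.2]
gripper_width: 0.0233
t: 12.15
tool_pos: [0.4276, -0.423, 0.2339]
tcp_rot: [0.356, 0.61, -0.356, 0.612]
ft_force: [0.6, 0.4, -0.0]
gripper_width: 0.0231
top L [ 0.556   0.1376 -0.4899  0.0719] 174.7 min -0.01 parab/centroid -0.0105
top R [ 0.535  -0.1882  0.6586  0.0721] 169.2 min 0.02 parab/centroid 0.0129
side L [ 0.558   0.1378 -0.4886  0.0715] 187.6 min -0.055 parab/centroid -0.0549
side R [ 0.5815 -0.2195  1.2008  0.0214] 77.9 min -0.17 parab/centroid -0.0002
```

View pics/look6.png

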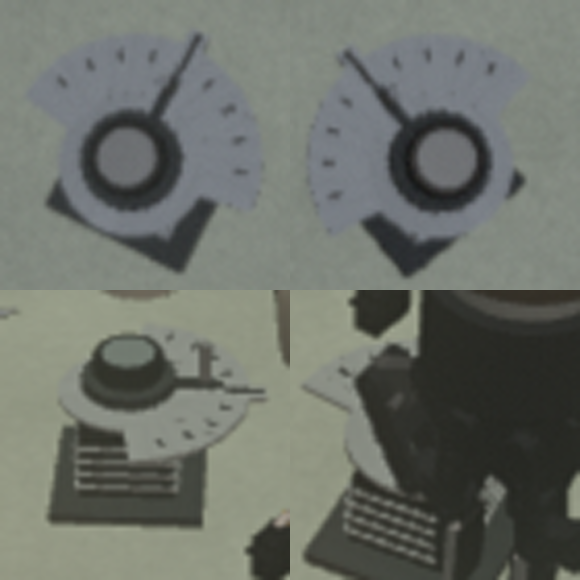

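```bash
python3 - <<'E'
from h import *
f=np.load("top_6.npz");K,E=f["K"],f["E"];g=f["p"].mean(2).astype(float)
for nm,X in(("L",(.556,.1376,-.4899)),("R",(.535,-.1882,.6586))):
    b=np.linspace(-.16,.16,161)
    for lo,hi,z in((.036,.044,.088),(.046,.054,.088),(.058,.062,.088),(.062,.067,.088),(.070,.080,.082),(.080,.092,.082)):
        v=samp(g,np.vstack([pol(X[0],X[1],np.linspace(lo,hi,6),X[2]+c,z) for c in b]),K,E).reshape(161,6).mean(1)
        w=np.clip((v.min()+15)-v,0,None);print(nm,lo,hi,"centre",((w*b).sum()/w.sum()).round(4))
E
```

```text
L 0.036 0.044 centre 0.0037
L 0.046 0.054 centre -0.0006
L 0.058 0.062 centre -0.0066
L 0.062 0.067 centre -0.0025
L 0.07 0.08 centre -0.0018
L 0.08 0.092 centre -0.0008
R 0.036 0.044 centre 0.0226
R 0.046 0.054 centre 0.0259
R 0.058 0.062 centre 0.0099
R 0.062 0.067 centre 0.0152
R 0.07 0.08 centre 0.0021
R 0.08 0.092 centre 0.0006
```

Both nibs lie on their long marks, to about 0.00 rad (L) and +0.015 rad (R), and the cameras haven't moved. I'm handing in.

```bash
python3 -c "
from cell import *
print(close_job())"
```

```text
the job is handed in; nothing more can be done
None
```

Both iris levers now point at the long marks of their scales, and the job was handed in at about 12 s of the 54 s allowed. I pushed each lever round by its pin with one finger of the part-open gripper, then backed off and lifted clear. I couldn't tell which grey camera is cam_a and which is cam_b, so they are called left and right here.

| Camera | Lever angle before (rad) | Lever angle after, top view (rad) |
|---|---|---|
| Left | about -0.52 | about 0.00 (readings -0.01 to 0.00) |
| Right | about +0.74 | about +0.015 (readings +0.01 to +0.026) |

- **Right lever:** I left it there because the offset is under about 1 mm at the nib, well within the 4 mm wide mark.
- **Cameras:** their fitted positions were the same before and after to within about 0.1 mm and 0.001 rad. The wrist force readings at the end of each move stayed under about 3 N.
- **Disagreement:** the side view read the left lever at about -0.055 rad. It had also read about 0.035 rad too low before I moved anything, because it sees the side of the lever arm. Allowing for that, it gives about -0.02.
- **Not checked:** in the last look the arm hid the right camera from the side view. An earlier clear side view read +0.008 for it, but the pin blurred that reading. I did not measure the other items on the desk afterwards; the arm passed well above them.

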